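# Push two V-blocks into line against a straightedge

### The job

Push the two V-blocks across the plate, with the fingertips, until each sits with its side flush against the near face of the steel straightedge, so that their two Vs line up along it to carry a shaft. Keep one block on each half of the straightedge, fully within its length and with a clear gap between them. Only push the blocks, never lift or tip them, and leave the ring gauge, the sleeve and the dark setup block where they are.

Things in the scene. Friction and masses are not known exactly. Their poses are not given: they have to be found in the camera images.
- straightedge: Steel bar, 24 mm thick (x) by 220 long (y) by 40 tall, a dark cap screw near each end (49 mm high there); screwed down, cannot move. Origin: centre of its underside; z up; y along its length to the left seen from the robot; x away from the robot. The near, working face is at x = -12 mm. It lies turned 0.45 to 0.75 rad to the left.
- v_block_left: Left V-block, 45 mm along its V (x) by 40 across (y) by 36 tall, 0.3 to 0.6 kg, loose; on the left seen from the robot. Origin: centre of its underside; z up. Its centre starts 63 to 113 mm before the bar's near face, its V within 0.35 rad of the bar's line. Its flat sides y = +-20 mm run parallel to the V; flush, its centre is 20 mm off that face. Pushed on the bar it turns flush.
- v_block_right: Right V-block, 45 mm along its V (x) by 40 across (y) by 36 tall, 0.3 to 0.6 kg, loose; on the right seen from the robot. Origin: centre of its underside; z up. Its centre starts 63 to 113 mm before the bar's near face, its V within 0.35 rad of the bar's line. Its flat sides y = +-20 mm run parallel to the V; flush, its centre is 20 mm off that face. Pushed on the bar it turns flush.
- ring_gauge: Bystander: steel setting ring, 54 mm in diameter, 20 mm tall, loose, on the near left of the V-blocks. Origin: centre of its underside.
- sleeve: Bystander: small flanged turned sleeve standing upright, 38 mm in diameter, 37 mm tall, loose, beyond the right end of the straightedge. Origin: centre of its underside.
- setup_block: Bystander: dark rectangular setup block with holes, 50 x 75 mm and 25 mm tall, loose, behind the straightedge (the side away from the robot). Origin: centre of its underside.

How it is judged:
By the outcome, as a careful person would: the job done as asked, in the order asked, and still so for the second after the job is handed in, with the robot touching nothing.
It also fails if it takes over 42 s, if anything falls off the work surface, if the arm or the gripper's body presses on something with over 40 N, if the wrist force passes 120 N, or if a joint passes its speed limit or range.

### The arm

A 6-joint arm with a two-finger parallel gripper is mounted at the origin on the work surface; the furniture and walls round the work are solid. World frame = base frame: x ahead of the robot, y to its left, z up, the work surface at z = 0. Lengths are in m, angles in rad, forces in N, time in s.
With the tool pointing down it reaches from about 0.3 to 0.775 m from the base axis. Payload 14.6 kg.
Tool frame: the origin (TCP) lies between the finger pads; the fingertips stand ctrl.tip_extent ahead of it and the grasp point (between the pads) lies 3 mm ahead of it (ctrl.tip_extent is the distance from the TCP to the fingertips, in m); z points along the fingers, y is the line along which they close (so a half turn about z gives the same grasp; the last joint's range is limited). The gripper opens to 94 mm and grips with 3 to 60 N. Pads are 16 mm wide; open, the fingers measure 119 mm over their backs; the gripper's body (75 mm by 177 mm) begins 78 mm behind the grasp point.
Start: joints at [1.259, 0.3, 1.521, -0, 1.321, -0.067], TCP at [0.133, 0.534, 0.227] pointing down, gripper open.
Joint ranges: [-3.03, 3.03], [-0.79, 2.21], [0.23, 2.52], [-1.04, 4.18], [0, 3.07], [-2.55, 2.55]. Speed limits (rad/s): [2.22, 2.22, 2.57, 3.14, 3.14, 3.14].

### API

Orientations are given as [roll, pitch, yaw] about the fixed x, y, z axes, in that order (R = Rz(yaw) Ry(pitch) Rx(roll)).
In Python, from station import ctrl gives the robot as it stands.
- The arm moves only by the shell command python3 shift.py [OPENING] [FORCE], which reads ROWS from standard input. ROWS is a JSON list that holds a single list of rows (three levels of brackets), with 1 to 10 rows, each of 6 numbers: dx, dy, dz in shares of the most that a row can go, 1 being 50 mm, then a rotation vector rx, ry, rz in a scale on which 1.0 is pi rad; each row shifts and turns the commanded pose from where the row before left it, along the tool's axes as they then stand; what a row does not reach is not made up. A row lasts 1/10 s, in which the tool goes at most 0.05 m and 0.15 rad, less where a joint would pass 70% of its speed; a pose out of reach is approached as far as the arm can. OPENING is the finger opening in m, set as the command begins (- or left out keeps the last). The fingers move at their own pace and stop on an object; FORCE is the grip in N (left out, the last holds). Time passes only in rows, so rows that do not move let the fingers close. It prints the time, the measured TCP pose, the force, the opening and the grip force at its end. A shift or turn number past 1, either way, is cut back to 1. Input that does not fit is refused with a message, and nothing moves.
- ctrl.get_obs(): the state, without advancing time (a new reading comes with each control period).
- ctrl.camera(name): name is "scene" or "top" or "wrist"; returns a dict with "pixels" (400x640x3 uint8, blue, green, red), "fx", "fy", "cx", "cy" (pixels), "k1" (the pictures are not rectified: a ray, as slopes to the right and down, at radius r is drawn at 1 + k1 r^2 times it, then the intrinsics apply), "extrinsics" (4x4, takes a point from camera to world coordinates). Camera axes: x right, y up, looking along -z (the intrinsics and any distortion apply to the point x, -y, -z); pixel columns grow to the right and rows downward; lengths in m; the calibration is good to about 2 mm. A picture is of the moment at which its call begins. There is no depth.
- ctrl.hand_in(): hands the job in; it is judged then, once.
The state is a dict: "time_s": time; "qpos": joint angles; "joint_vel": joint speeds; "tau": joint torques, N m; "ee_pos": TCP position; "eef_rot": TCP orientation; "force": force on the tool from outside, world axes, zero at the start; "moment": the same for the moment, N m; "grip_width": finger opening in m; "grip_force": force on a finger pad.
Only numpy, scipy, OpenCV 4.12 (cv2) and the standard library are available. Lean on these libraries where they do the work, as an engineer would, in place of code of your own. Each camera call takes 0.05 s, during which the arm holds its last target. There are 200 camera calls.

## Working session

There is one attempt and no reset: what is moved stays moved. The work goes in short steps, Python scripts to look and compute and a shell command to move; the robot and the scene stay as the last step left them, time stands still between calls to the robot, and variables do not carry over. Pictures are saved under pics/ and viewed, at most 10 in all, crops included, and the job is handed in when it is done.

```bash
ls; mkdir -p pics
python3 - <<'E'
from station import ctrl
import cv2
o=ctrl.get_obs();print(o,ctrl.tip_extent)
for n in("top","scene"):
    c=ctrl.camera(n);cv2.imwrite(f"pics/{n}0.png",c["pixels"]);print(n,{k:v for k,v in c.items() if k!="pixels"})
E
```

```text
pics
shift.py
station.py
{'time_s': 0.0, 'qpos': array([ 1.25940308e+00,  3.00449460e-01,  1.52156021e+00,  2.34094712e-05,
        1.32068540e+00, -6.66205897e-02]), 'joint_vel': array([-0.00163712, -0.00200099, -0.00074351,  0.00108651,  0.00309967,
        0.00018772]), 'tau': array([ 3.82828721e-04, -5.31811309e+01, -3.52726436e+01,  7.08091585e-02,
        2.45242351e-02, -7.36947868e-05]), 'ee_pos': array([0.13322377, 0.5333886 , 0.22690701]), 'eef_rot': array([-3.14049419e+00, -9.60139470e-05,  2.89681414e+00]), 'force': array([ 0.45410053, -0.19823201, -0.0493249 ]), 'moment': array([-0.00898518,  0.02776525, -0.03787258]), 'grip_force': 0.0, 'grip_width': 0.09390748850767226} 0.022
top {'fx': 408.279075353671, 'fy': 408.279075353671, 'cx': 316.7132525430723, 'cy': 196.47819582798442, 'k1': -0.039514008678592095, 'extrinsics': array([[ 0.01043107,  0.99124761, -0.13160305,  0.35375119],
       [-0.99934663,  0.01488878,  0.03293398,  0.31582621],
       [ 0.03460513,  0.13117352,  0.99075526,  0.90199453],
       [ 0.        ,  0.        ,  0.        ,  1.        ]])}
scene {'fx': 419.40467236502104, 'fy': 419.40467236502104, 'cx': 314.5683658102685, 'cy': 196.23230871499482, 'k1': -0.03241961943714873, 'extrinsics': array([[-0.88204604,  0.2868976 , -0.37374396,  0.15222241],
       [-0.47091119, -0.5108607 ,  0.71921067,  0.92149376],
       [ 0.01540871,  0.81037714,  0.58570595,  0.53700254],
       [ 0.        ,  0.        ,  0.        ,  1.        ]])}
```

View pics/top0.png

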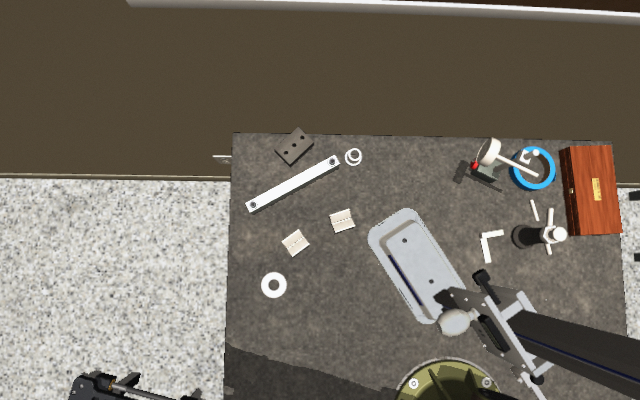

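```bash
cat > h.py <<'E'
import numpy as np, cv2
from station import ctrl
def K(c): return np.array([[c["fx"],0,c["cx"]],[0,c["fy"],c["cy"]],[0,0,1.]]),np.array([c["k1"],0,0,0,0.])
def world(c,uv,z):
    k,d=K(c); n=cv2.undistortPointsIter(np.array(uv,float).reshape(-1,1,2),k,d,None,None,(3,50,1e-10)).reshape(-1,2)
    # drawn at 1+k1 r^2 times slope: same as the OpenCV model
    E=c["extrinsics"]; r=np.c_[n[:,0],-n[:,1],-np.ones(len(n))]@E[:3,:3].T
    t=(np.broadcast_to(z,len(n))-E[2,3])/r[:,2]; return E[:3,3]+t[:,None]*r
def proj(c,P):
    E=c["extrinsics"]; p=(np.atleast_2d(P)-E[:3,3])@E[:3,:3]; p=p*[1,-1,-1]
    return cv2.projectPoints(p,np.zeros(3),np.zeros(3),*K(c))[0].reshape(-1,2)
E
python3 - <<'E'
from h import *
p=cv2.imread("pics/top0.png")
cv2.imwrite("pics/top0c.png",cv2.resize(p[130:310,230:370],None,fx=3.3,fy=3.3,interpolation=cv2.INTER_CUBIC))
c=ctrl.camera("top")
print(proj(c,[[0,0,0],[.133,.534,.227]]))
print(world(c,[[250.5,205.5],[333.5,161.5]],.049),world(c,[[295,243],[342,221]],.03),world(c,[[273.5,285],[353.5,157],[295,147],[400,230],[420,320]],.02))
E
```

```text
[[448.19200248 418.3328872 ]
 [161.77359437 389.83291717]]
[[0.44592656 0.42592465 0.049     ]
 [0.54298418 0.25237062 0.049     ]] [[0.36935406 0.33187989 0.03      ]
 [0.41736491 0.23204653 0.03      ]] [[0.28053085 0.37605123 0.02      ]
 [0.56042841 0.20582037 0.02      ]
 [0.58064826 0.33574386 0.02      ]
 [0.40004018 0.10437958 0.02      ]
 [0.20916819 0.06391454 0.02      ]]
```

View pics/top0c.png

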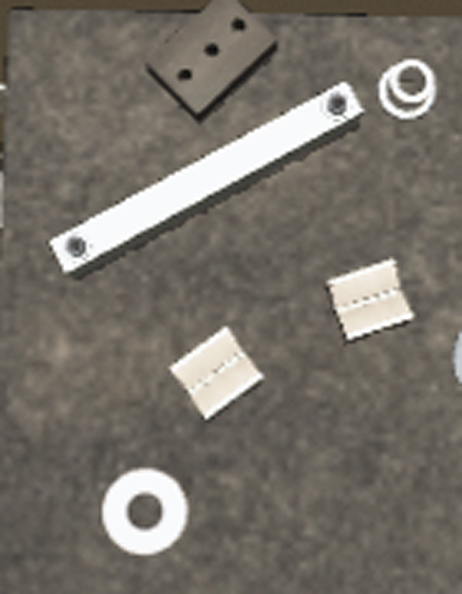

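View pics/scene0.png

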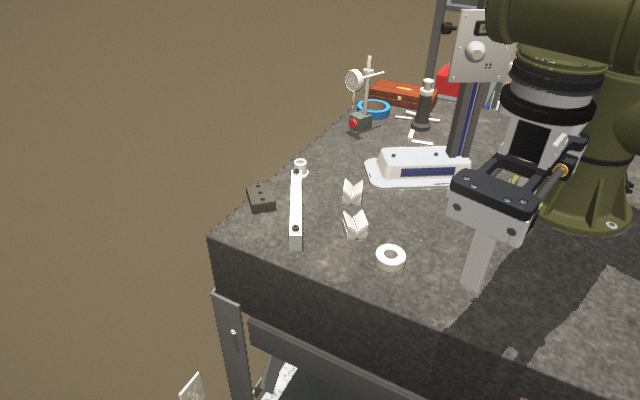

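```bash
cat >> h.py <<'E'
def tri(c1,u1,c2,u2):
    A=[];b=[]
    for c,u in((c1,u1),(c2,u2)):
        o=c["extrinsics"][:3,3]; d=world(c,[u],0)[0]-o; d/=np.linalg.norm(d); M=np.eye(3)-np.outer(d,d); A.append(M); b.append(M@o)
    return np.linalg.lstsq(np.vstack(A),np.hstack(b),rcond=None)
E
python3 - <<'E'
from h import *
t=ctrl.camera("top"); s=ctrl.camera("scene")
f=lambda a:np.array(a)/3.3+[229.65,129.65]
w=world(t,f([[77,246],[338,103]]),.049)[:,:2]; d=w[0]-w[1]; yaw=np.arctan2(-d[0],d[1]); C=w.mean(0)
R=np.array([[np.cos(yaw),-np.sin(yaw)],[np.sin(yaw),np.cos(yaw)]])
print("bar",C,yaw,np.linalg.norm(d))
print("bar corners",(world(t,f([[50,240],[347,82],[363,107],[68,272]]),.04)[:,:2]-C)@R)
for n,q in(("L",[[170,369],[228,327],[263,376],[206,419]]),("R",[[328,282],[395,259],[413,318],[349,339]])):
    p=world(t,f(q),.036)[:,:2]; e=p[1]-p[0]+p[2]-p[3]
    print(n,p.mean(0),"inbar",(p.mean(0)-C)@R,"V ang rel bar",np.arctan2(e[1],e[0])-yaw+np.pi/2,np.linalg.norm(p-np.roll(p,1,0),axis=1))
print("ring bar",(world(t,f([[145,511]]),.02)[:,:2]-C)@R, "sleeve",(world(t,f([[408,88]]),.01)[:,:2]-C)@R)
for a,b in(((455,322),(477,48)),((440,300),(460,152)),((370,218),(370,183))):
    r=tri(t,a,s,b); print(r[0],r[1])
a=s["pixels"][0:200,330:640];b=t["pixels"][190:400,350:640]
cv2.imwrite("pics/hg.png",np.vstack([cv2.resize(a,(465,300)),cv2.resize(b,(465,300*1))]))
E
```

```text
bar [0.49653427 0.3381284 ] 0.5239599016607093 0.19102292634692355
bar corners [[ 0.0132538   0.10921238]
 [ 0.01077508 -0.10922107]
 [-0.00884148 -0.11009212]
 [-0.01051771  0.10890769]]
L [0.37014242 0.33106207] inbar [-0.1129711  0.0571171] V ang rel bar 0.12395643929465416 [0.03918759 0.04557919 0.03849728 0.04527304]
R [0.41825243 0.23227647] inbar [-0.120739   -0.05248595] V ang rel bar -0.1887323616921257 [0.03905606 0.04610496 0.03983672 0.04362016]
ring bar [[-0.16722874  0.14023776]] sleeve [[-0.00787967 -0.14914343]]
[0.25333865 0.09768013 0.31601499] [4.32760536e-06]
[0.25023586 0.03383346 0.06693809] [7.90776703e-05]
[0.41625739 0.16434648 0.00527739] [0.00023353]
```

View pics/hg.png

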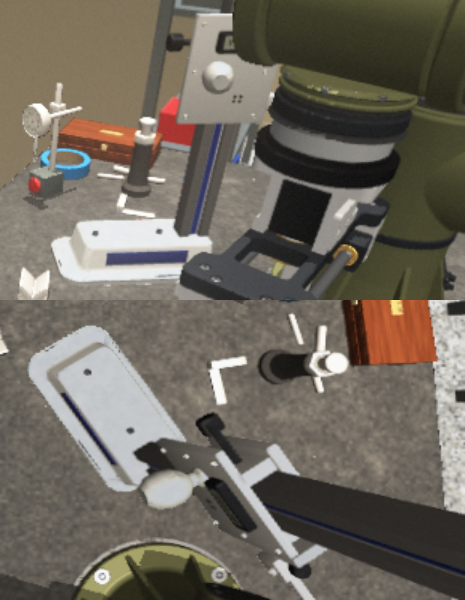

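The pictures show the bar from (250,205) to (333,161) in the top view, the left block at (295,243) and the right block at (342,221). The ring is at (273,285). A tall height gauge stands to the right of the work, with its knob at about (0.25, 0.10, 0.32), so I need to keep the arm clear of it. First I'll turn the tool into line with the bar and set a 40 mm wide pusher.

Careful with the scale: shifts go in shares of 50 mm and turns go in shares of pi rad. That gives: 0.012 m is 0.24, -0.15 rad / 3.1416 = -0.0477.

```bash
echo '[[[0, 0, 0.24, 0, 0, -0.0477], [0, 0, 0.24, 0, 0, -0.0477], [0, 0, 0.24, 0, 0, -0.0477], [0, 0, 0.24, 0, 0, -0.0477], [0, 0, 0.24, 0, 0, -0.0477], [0, 0, 0.24, 0, 0, -0.006], [0, 0, 0, 0, 0, 0], [0, 0, 0, 0, 0, 0]]]' | python3 shift.py 0.015
cat >> h.py <<'E'
C=np.array([0.4965,0.3381]); YAW=0.524
Rb=np.array([[np.cos(YAW),-np.sin(YAW)],[np.sin(YAW),np.cos(YAW)]])
def state():
    o=ctrl.get_obs(); p=o["ee_pos"]; print("t",o["time_s"],"q",o["qpos"].round(3),"p",p.round(4),"rpy",o["eef_rot"].round(3),"bar",((p[:2]-C)@Rb).round(4),"F",o["force"].round(1),o["grip_width"].round(4))
    return o
def togo(bx,by,z):
    from scipy.spatial.transform import Rotation as Ro
    o=state(); w=C+Rb@[bx,by]; print("target",w,"tool d",Ro.from_euler("xyz",o["eef_rot"]).inv().apply(np.r_[w,z]-o["ee_pos"]).round(4))
E
python3 -c "
from h import *; togo(-.162,.057,.1)"
```

```text
time_s: 1.05
ee_pos: [0.1333, 0.5336, 0.1556]
eef_rot: [-3.141, -0.0, -2.621]
force: [0.3, 0.5, 0.7]
grip_width: 0.0334
grip_force: 0.0Traceback (most recent call last):
  File "<string>", line 2, in <module>
    from h import *; togo(-.162,.057,.1)
                     ~~~~^^^^^^^^^^^^^^^
  File "h.py", line 24, in togo
    o=state(); w=C+Rb@[bx,by]; print("target",w,"tool d",Ro.from_euler("xyz",o["eef_rot"]).inv().apply(np.r_[w,z]-o["ee_pos"]).round(4))
  File "h.py", line 20, in state
    o=ctrl.get_obs(); p=o["ee_pos"]; print("t",o["time_s"],"q",o["qpos"].round(3),"p",p.round(4),"rpy",o["eef_rot"].round(3),"bar",((p[:2]-C)@Rb).round(4),"F",o["force"].round(1),o["grip_width"].round(4))
                                                                                                                                                                                   ^^^^^^^^^^^^^^^^^^^^^
AttributeError: 'float' object has no attribute 'round'
```

```bash
sed -i 's/o\["grip_width"\].round(4)/round(o["grip_width"],4)/' h.py
python3 -c "
from h import *; togo(-.162,.057,.1)"
```

```text
t 1.05 q [ 1.259  0.369  1.604  0.     1.169 -0.832] p [0.1333 0.5336 0.1556] rpy [-3.141 -0.    -2.621] bar [-0.2166  0.351 ] F [0.3 0.5 0.7] 0.0334
target [0.32771659 0.30639573] tool d [-0.0556 -0.2938  0.0556]
```

Converted, -0.0294 m is -0.588, -0.0055 m is -0.11, -0.003 rad / 3.1416 = -0.001.

```bash
echo '[[[-0.11, -0.588, 0.11, 0, 0, -0.001], [-0.11, -0.588, 0.11, 0, 0, 0], [-0.11, -0.588, 0.11, 0, 0, 0], [-0.11, -0.588, 0.11, 0, 0, 0], [-0.11, -0.588, 0.11, 0, 0, 0], [-0.11, -0.588, 0.11, 0, 0, 0], [-0.11, -0.588, 0.11, 0, 0, 0], [-0.11, -0.588, 0.11, 0, 0, 0], [-0.11, -0.588, 0.11, 0, 0, 0], [-0.11, -0.588, 0.11, 0, 0, 0]]]' | python3 shift.py
echo '[[[0, 0, 0, 0, 0, 0], [0, 0, 0, 0, 0, 0]]]' | python3 shift.py >/dev/null
python3 -c "
from h import *; togo(-.162,.057,.03)
c=ctrl.camera('top');cv2.imwrite('pics/a1.png',cv2.resize(c['pixels'][110:400,210:640],(800,540)))"
```

```text
time_s: 2.05
ee_pos: [0.3297, 0.3065, 0.1011]
eef_rot: [3.141, 0.002, -2.617]
force: [0.9, 0.2, 0.1]
grip_width: 0.0149
grip_force: 0.0
t 2.25 q [ 0.67   0.238  1.925  0.     0.977 -1.425] p [0.3291 0.3072 0.101 ] rpy [ 3.141e+00  1.000e-03 -2.618e+00] bar [-0.1604  0.057 ] F [-0.3 -0.   0.2] 0.0149
target [0.32771659 0.30639573] tool d [ 0.0017 -0.      0.071 ]
```

View pics/a1.png

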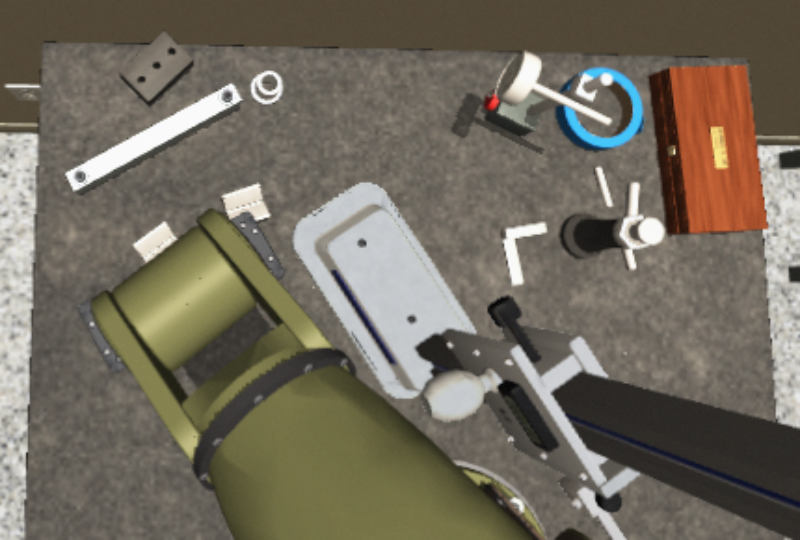

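Converted, 0.012 m is 0.24, 0.011 m is 0.22.

```bash
python3 -c "
from h import *
t=ctrl.camera('top');s=ctrl.camera('scene')
for a,b in(((446.5,292.6),(451,75)),((486.8,295),(461,12))): print(tri(t,a,s,b))"
echo '[[[0, 0, 0.24, 0, 0, 0], [0, 0, 0.24, 0, 0, 0], [0, 0, 0.24, 0, 0, 0], [0, 0, 0.24, 0, 0, 0], [0, 0, 0.24, 0, 0, 0], [0, 0, 0.22, 0, 0, 0], [0, 0, 0, 0, 0, 0], [0, 0, 0, 0, 0, 0]]]' | python3 shift.py
echo '[[[-0.12, 0, 0, 0, 0, 0], [-0.12, 0, 0, 0, 0, 0], [-0.12, 0, 0, 0, 0, 0], [-0.12, 0, 0, 0, 0, 0], [-0.12, 0, 0, 0, 0, 0], [-0.12, 0, 0, 0, 0, 0], [-0.12, 0, 0, 0, 0, 0], [-0.12, 0, 0, 0, 0, 0], [-0.12, 0, 0, 0, 0, 0], [-0.12, 0, 0, 0, 0, 0]]]' | python3 shift.py
python3 -c "
from h import *; state()
c=ctrl.camera('scene');cv2.imwrite('pics/a2.png',cv2.resize(c['pixels'][0:300,220:640],(800,571)))"
```

```text
(array([0.28974354, 0.08805097, 0.25564912]), array([3.22728388e-08]), np.int32(3), array([1.41421356, 1.26181229, 0.63861549]))
(array([0.29745054, 0.07408892, 0.36882998]), array([5.77995772e-07]), np.int32(3), array([1.41421356, 1.24730256, 0.66651055]))
time_s: 3.2
ee_pos: [0.3287, 0.3071, 0.0293]
eef_rot: [-3.142, -0.0, -2.614]
force: [-0.0, 0.0, -0.2]
grip_width: 0.0149
grip_force: 0.0
time_s: 4.2
ee_pos: [0.3809, 0.3376, 0.0294]
eef_rot: [-3.142, -0.0, -2.614]
force: [-1.6, -2.0, 2.9]
grip_width: 0.0152
grip_force: 1.2
t 4.2 q [ 0.653  0.473  1.802 -0.     0.867 -1.445] p [0.3809 0.3376 0.0294] rpy [-3.142 -0.    -2.614] bar [-0.1003  0.0574] F [-1.6 -2.   2.9] 0.0152
```

View pics/a2.png

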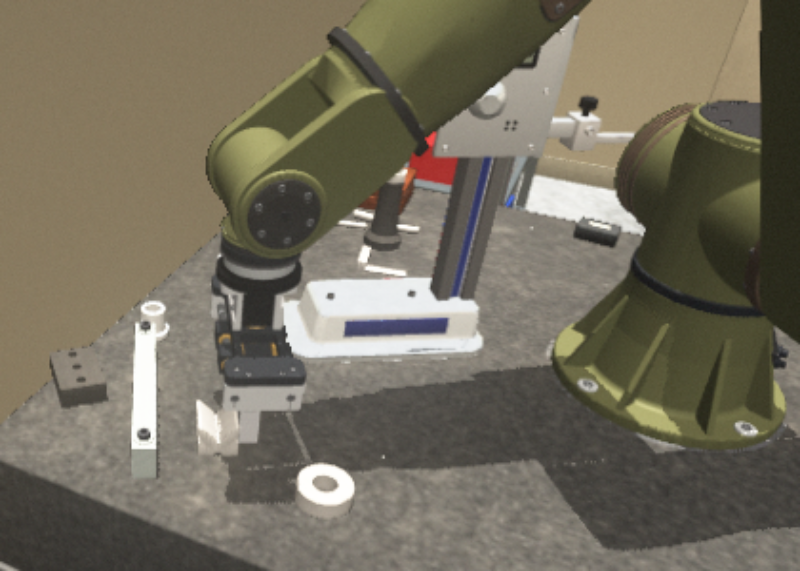

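Converted, -0.006 m is -0.12, -0.003 m is -0.06.

```bash
echo '[[[-0.12, 0, 0, 0, 0, 0], [-0.12, 0, 0, 0, 0, 0], [-0.12, 0, 0, 0, 0, 0], [-0.12, 0, 0, 0, 0, 0], [-0.12, 0, 0, 0, 0, 0], [-0.06, 0, 0, 0, 0, 0], [-0.04, 0, 0, 0, 0, 0]]]' | python3 shift.py
python3 -c "
from h import *; state()"
echo '[[[-0.02, 0, 0, 0, 0, 0], [-0.02, 0, 0, 0, 0, 0], [-0.02, 0, 0, 0, 0, 0]]]' | python3 shift.py
python3 -c "
from h import *; state()"
```

```text
time_s: 4.95
ee_pos: [0.411, 0.355, 0.0295]
eef_rot: [3.142, -0.0, -2.614]
force: [-2.5, 0.0, 0.1]
grip_width: 0.0151
grip_force: 1.0
t 4.95 q [ 0.645  0.532  1.704  0.     0.905 -1.453] p [0.411  0.355  0.0295] rpy [ 3.142 -0.    -2.614] bar [-0.0655  0.0574] F [-2.5  0.   0.1] 0.0151
time_s: 5.25
ee_pos: [0.4133, 0.3564, 0.0295]
eef_rot: [3.142, -0.0, -2.614]
force: [-0.9, -1.1, -0.2]
grip_width: 0.015
grip_force: 0.7
t 5.25 q [ 0.645  0.537  1.697  0.     0.908 -1.454] p [0.4133 0.3564 0.0295] rpy [ 3.142 -0.    -2.614] bar [-0.0628  0.0575] F [-0.9 -1.1 -0.2] 0.015
```

Converted, -0.001 m is -0.02.

```bash
for i in 1 2; do echo '[[[-0.02, 0, 0, 0, 0, 0], [-0.02, 0, 0, 0, 0, 0], [-0.02, 0, 0, 0, 0, 0]]]' | python3 shift.py | grep -E "pos|force"; done
```

```text
ee_pos: [0.416, 0.358, 0.0294]
force: [-5.7, -2.0, 1.5]
grip_force: 2.8
ee_pos: [0.4162, 0.3582, 0.0294]
force: [-27.4, -14.1, 24.1]
grip_force: 15.7
```

The left block stopped at the bar with about 31 N of push, so it's seated. Backing off and rising.

Converted, -0.03 m is -0.6, -0.02 m is -0.4.

```bash
echo '[[[0.06, 0, 0, 0, 0, 0], [0.12, 0, 0, 0, 0, 0], [0.2, 0, 0, 0, 0, 0], [0.3, 0, 0, 0, 0, 0], [0.3, 0, 0, 0, 0, 0], [0.3, 0, 0, 0, 0, 0], [0.3, 0, -0.4, 0, 0, 0], [0, 0, -0.6, 0, 0, 0], [0, 0, -0.6, 0, 0, 0], [0, 0, 0, 0, 0, 0]]]' | python3 shift.py 0.008
python3 -c "
from h import *; state()
c=ctrl.camera('top');cv2.imwrite('pics/a3.png',cv2.resize(c['pixels'][130:310,230:370],None,fx=3.3,fy=3.3,interpolation=cv2.INTER_CUBIC))"
```

```text
time_s: 6.85
ee_pos: [0.3512, 0.3205, 0.1129]
eef_rot: [3.141, 0.006, -2.614]
force: [0.4, 0.2, -0.7]
grip_width: 0.0082
grip_force: 0.0
t 6.85 q [ 0.663  0.268  1.853 -0.     1.015 -1.435] p [0.3512 0.3205 0.1129] rpy [ 3.141  0.006 -2.614] bar [-0.1346  0.0575] F [ 0.4  0.2 -0.7] 0.0082
```

View pics/a3.png

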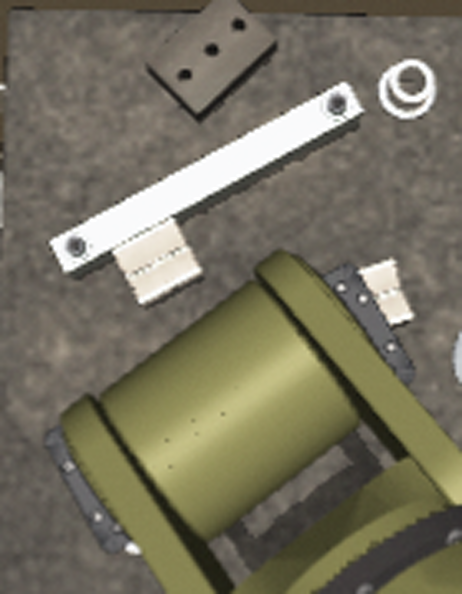

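Left block is flush at crop (158,262), with its V along the bar and the bystanders unmoved. For the right block I'll lean the wrist 0.35 rad to the left, so the forearm clears the height gauge.

Converted, 0.12 rad / 3.1416 = 0.0382.

```bash
echo '[[[0, 0, 0, 0.0382, 0, 0], [0, 0, 0, 0.0382, 0, 0], [0, 0, 0, 0.035, 0, 0], [0, 0, 0, 0, 0, 0], [0, 0, 0, 0, 0, 0]]]' | python3 shift.py
python3 -c "
from h import *; togo(-.172,-.048,.09)"
```

```text
time_s: 7.4
ee_pos: [0.3496, 0.3197, 0.1084]
eef_rot: [-2.794, -0.002, -2.613]
force: [0.4, -1.0, 0.2]
grip_width: 0.0078
grip_force: 0.0
t 7.4 q [ 0.834  0.347  1.799 -0.366  1.132 -1.086] p [0.3496 0.3197 0.1084] rpy [-2.794e+00 -2.000e-03 -2.613e+00] bar [-0.1364  0.0576] F [ 0.4 -1.   0.2] 0.0078
target [0.37159482 0.21048066] tool d [ 0.036  -0.0928  0.0532]
```

Converted, -0.0116 m is -0.232, 0.0066 m is 0.132.

```bash
echo '[[[0.09, -0.232, 0.132, 0, 0, 0], [0.09, -0.232, 0.132, 0, 0, 0], [0.09, -0.232, 0.132, 0, 0, 0], [0.09, -0.232, 0.132, 0, 0, 0], [0.09, -0.232, 0.132, 0, 0, 0], [0.09, -0.232, 0.132, 0, 0, 0], [0.09, -0.232, 0.132, 0, 0, 0], [0.09, -0.232, 0.132, 0, 0, 0], [0, 0, 0, 0, 0, 0], [0, 0, 0, 0, 0, 0]]]' | python3 shift.py
python3 -c "
from h import *; togo(-.172,-.048,.0325)
c=ctrl.camera('scene');cv2.imwrite('pics/a4.png',cv2.resize(c['pixels'][0:300,220:640],(800,571)))"
```

```text
time_s: 8.4
ee_pos: [0.3723, 0.2105, 0.0918]
eef_rot: [-2.792, 0.0, -2.615]
force: [0.6, 1.0, 0.6]
grip_width: 0.0078
grip_force: 0.0
t 8.4 q [ 0.628  0.251  1.981 -0.42   0.989 -1.223] p [0.3723 0.2105 0.0918] rpy [-2.792  0.    -2.615] bar [-0.1714 -0.0483] F [0.6 1.  0.6] 0.0078
target [0.37159482 0.21048066] tool d [0.0006 0.0206 0.0556]
```

View pics/a4.png

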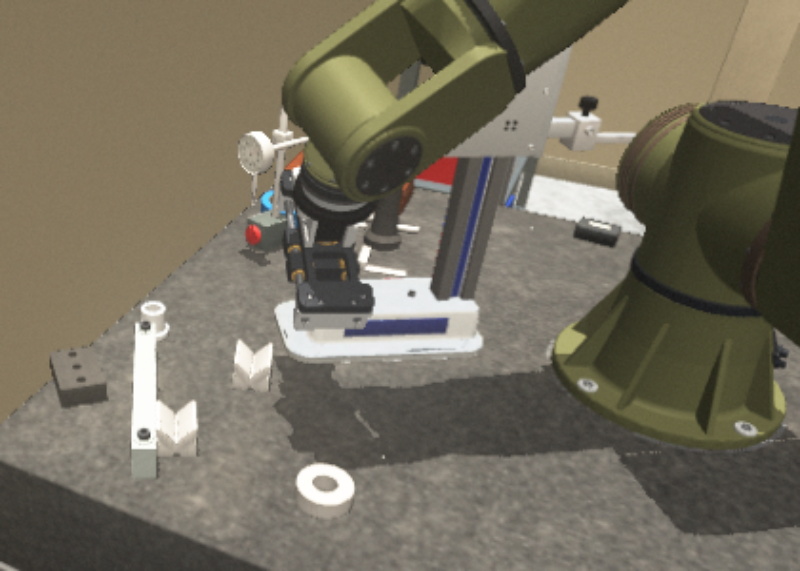

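The wrist is clear of the gauge and the tips have about 3 cm to its base. Descend and push.

Converted, 0.0093 m is 0.186, 0.0034 m is 0.068.

```bash
echo '[[[0, 0.068, 0.186, 0, 0, 0], [0, 0.068, 0.186, 0, 0, 0], [0, 0.068, 0.186, 0, 0, 0], [0, 0.068, 0.186, 0, 0, 0], [0, 0.068, 0.186, 0, 0, 0], [0, 0.068, 0.186, 0, 0, 0], [0, 0, 0, 0, 0, 0], [0, 0, 0, 0, 0, 0]]]' | python3 shift.py
python3 -c "
from h import *; state()"
echo '[[[-0.12, 0, 0, 0, 0, 0], [-0.12, 0, 0, 0, 0, 0], [-0.12, 0, 0, 0, 0, 0], [-0.12, 0, 0, 0, 0, 0], [-0.12, 0, 0, 0, 0, 0], [-0.12, 0, 0, 0, 0, 0], [-0.12, 0, 0, 0, 0, 0], [-0.12, 0, 0, 0, 0, 0], [-0.12, 0, 0, 0, 0, 0], [-0.12, 0, 0, 0, 0, 0]]]' | python3 shift.py
python3 -c "
from h import *; state()"
```

```text
time_s: 9.25
ee_pos: [0.3721, 0.2106, 0.0321]
eef_rot: [-2.792, -0.0, -2.614]
force: [0.8, -0.6, 0.3]
grip_width: 0.0078
grip_force: 0.0
t 9.25 q [ 0.628  0.369  2.007 -0.468  0.859 -1.145] p [0.3721 0.2106 0.0321] rpy [-2.792 -0.    -2.614] bar [-0.1715 -0.0482] F [ 0.8 -0.6  0.3] 0.0078
time_s: 10.25
ee_pos: [0.4244, 0.2411, 0.0322]
eef_rot: [-2.792, -0.0, -2.614]
force: [-2.1, -1.5, 1.1]
grip_width: 0.0082
grip_force: 1.5
t 10.25 q [ 0.616  0.47   1.846 -0.448  0.909 -1.189] p [0.4244 0.2411 0.0322] rpy [-2.792 -0.    -2.614] bar [-0.111  -0.0479] F [-2.1 -1.5  1.1] 0.0082
```

Converted, -0.006 m is -0.12, -0.004 m is -0.08.

```bash
echo '[[[-0.12, 0, 0, 0, 0, 0], [-0.12, 0, 0, 0, 0, 0], [-0.12, 0, 0, 0, 0, 0], [-0.12, 0, 0, 0, 0, 0], [-0.12, 0, 0, 0, 0, 0], [-0.12, 0, 0, 0, 0, 0], [-0.08, 0, 0, 0, 0, 0], [-0.06, 0, 0, 0, 0, 0], [-0.04, 0, 0, 0, 0, 0], [0, 0, 0, 0, 0, 0]]]' | python3 shift.py
echo '[[[-0.02, 0, 0, 0, 0, 0], [-0.02, 0, 0, 0, 0, 0], [-0.02, 0, 0, 0, 0, 0]]]' | python3 shift.py
python3 -c "
from h import *; state()"
```

```text
time_s: 11.25
ee_pos: [0.4632, 0.2637, 0.0323]
eef_rot: [-2.792, 0.001, -2.614]
force: [-0.1, 0.2, -0.3]
grip_width: 0.008
grip_force: 0.0
time_s: 11.55
ee_pos: [0.4654, 0.2649, 0.0323]
eef_rot: [-2.792, -0.0, -2.614]
force: [-2.5, -1.1, 1.9]
grip_width: 0.0079
grip_force: 1.6
t 11.55 q [ 0.608  0.55   1.713 -0.432  0.955 -1.224] p [0.4654 0.2649 0.0323] rpy [-2.792 -0.    -2.614] bar [-0.0635 -0.0478] F [-2.5 -1.1  1.9] 0.0079
```

Converted, -0.001 m is -0.02.

```bash
for i in 1 2; do echo '[[[-0.02, 0, 0, 0, 0, 0], [-0.02, 0, 0, 0, 0, 0], [-0.02, 0, 0, 0, 0, 0]]]' | python3 shift.py | grep -E "pos|force"; done
python3 -c "
from h import *; state()"
```

```text
ee_pos: [0.4681, 0.2665, 0.0323]
force: [-3.3, -2.4, 2.3]
grip_force: 1.8
ee_pos: [0.4684, 0.2667, 0.0321]
force: [-30.4, -10.9, 23.4]
grip_force: 15.6
t 12.15 q [ 0.608  0.559  1.697 -0.429  0.966 -1.229] p [0.4684 0.2667 0.0321] rpy [-2.791 -0.007 -2.617] bar [-0.06   -0.0478] F [-30.4 -10.9  23.4] 0.0082
```

Same contact signature at the same distance off the bar. Back off, rise and check.

Converted, -0.03 m is -0.6, -0.02 m is -0.4.

```bash
echo '[[[0.06, 0, 0, 0, 0, 0], [0.12, 0, 0, 0, 0, 0], [0.2, 0, 0, 0, 0, 0], [0.3, 0, 0, 0, 0, 0], [0.3, 0, 0, 0, 0, 0], [0.3, 0, 0, 0, 0, 0], [0.2, 0, -0.4, 0, 0, 0], [0, 0, -0.6, 0, 0, 0], [0, 0.6, -0.6, 0, 0, 0], [0, 0.6, -0.6, 0, 0, 0]]]' | python3 shift.py
echo '[[[0, 0.8, 0, 0, 0, 0], [0, 0.8, 0, 0, 0, 0], [0.6, 0.6, -0.4, 0, 0, 0], [0.6, 0.6, -0.4, 0, 0, 0], [0.6, 0.6, -0.4, 0, 0, 0], [0, 0, 0, 0, 0, 0], [0, 0, 0, 0, 0, 0]]]' | python3 shift.py
python3 -c "
from h import *; state()
c=ctrl.camera('top');cv2.imwrite('pics/a5.png',cv2.resize(c['pixels'][130:310,230:370],None,fx=3.3,fy=3.3,interpolation=cv2.INTER_CUBIC))
c=ctrl.camera('scene');cv2.imwrite('pics/a6.png',cv2.resize(c['pixels'][140:290,220:430],None,fx=3.8,fy=3.8,interpolation=cv2.INTER_CUBIC))"
```

```text
time_s: 13.15
ee_pos: [0.3586, 0.3124, 0.1162]
eef_rot: [-2.792, 0.001, -2.616]
force: [0.4, 0.5, -0.4]
grip_width: 0.008
grip_force: 0.0
time_s: 13.85
ee_pos: [0.1903, 0.4226, 0.1131]
eef_rot: [-2.792, 0.001, -2.612]
force: [0.3, -0.4, -0.2]
grip_width: 0.0078
grip_force: 0.0
t 13.85 q [ 1.212  0.377  1.744 -0.284  1.258 -0.768] p [0.1903 0.4226 0.1131] rpy [-2.792e+00  1.000e-03 -2.612e+00] bar [-0.2228  0.2264] F [ 0.3 -0.4 -0.2] 0.0078
```

View pics/a5.png

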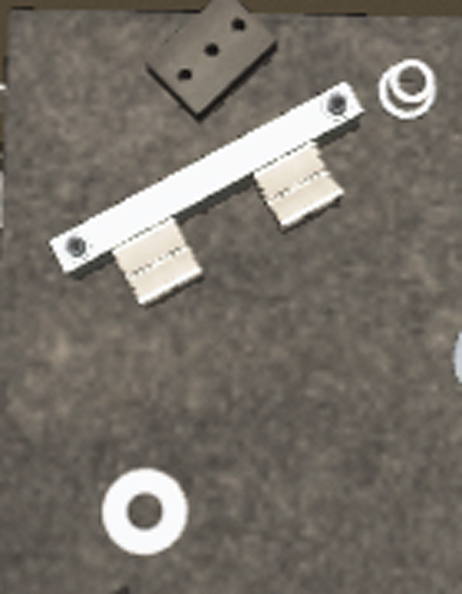

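View pics/a6.png

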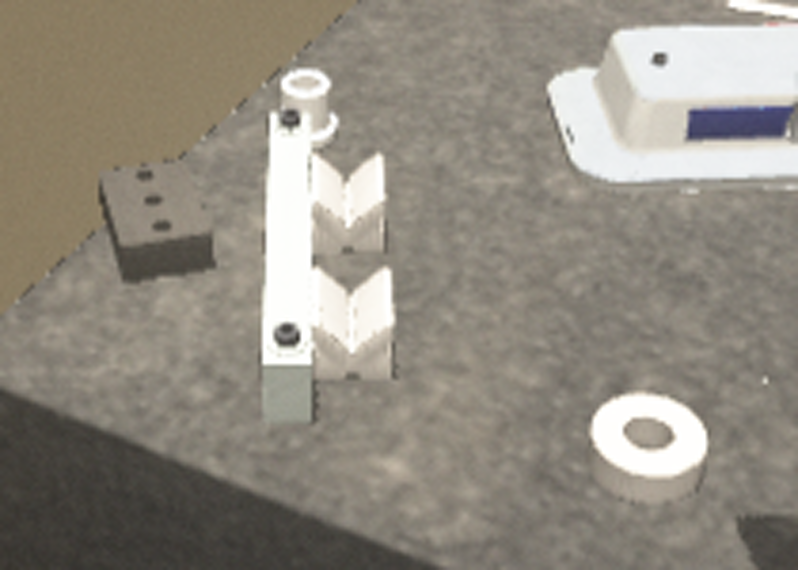

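Both blocks look seated against the bar, at crop (158,262) and (300,185), with the ring, sleeve and setup block where they were. One numeric check on flushness.

Run:
```python
from h import *
c=ctrl.camera("top"); im=c["pixels"].astype(float)
d=im[...,2]-im[...,0]; m=((d>8)&(im[...,1]>170)).astype(np.uint8); m[:140]=0; m[270:]=0; m[:,:235]=0; m[:,360:]=0
n,l,st,ce=cv2.connectedComponentsWithStats(m)
for i in range(1,n):
    if st[i,4]<60: continue
    v,u=np.nonzero(l==i); p=((world(c,np.c_[u,v],.033)[:,:2]-C)@Rb)*1000
    r=cv2.minAreaRect(p.astype(np.float32)); print(st[i],"mean",p.mean(0).round(1),"rect",r)
    b=np.round(p[:,1]); lo=[(k,p[np.abs(p[:,1]-k)<2,0].min(),p[np.abs(p[:,1]-k)<2,0].max()) for k in np.linspace(p[:,1].min()+6,p[:,1].max()-6,8)]
    a=np.array(lo); print("near edge slope",np.polyfit(a[:,0],a[:,1],1)[0].round(3),"far",np.polyfit(a[:,0],a[:,2],1)[0].round(3))
```

```text
[308 173  26  24 294] mean [-30.9 -48.3] rect ((-32.19607925415039, -49.06126403808594), (37.60150146484375, 45.06386947631836), 0.21075589954853058)
near edge slope 0.114 far 0.001
[265 197  25  23 305] mean [-30.   55.7] rect ((-28.410669326782227, 56.2154541015625), (36.844566345214844, 44.57044982910156), 0.7371565699577332)
near edge slope 0.014 far -0.045
```

```bash
python3 -c "
from station import ctrl; print(ctrl.hand_in())"
```

```text
the job is handed in; nothing more can be done
None
```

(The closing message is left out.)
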